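# Clamp a painting panel in a notched holding jig

## Robot

A 6-joint arm with a two-finger parallel gripper is mounted at the origin on the work surface. World frame = base frame: x ahead of the robot, y to its left, z up, the work surface at z = 0. Lengths are in mm, angles in rad, forces in N, time in s.
With the tool pointing down it reaches from about 275 to 725 mm from the base axis. Payload 5.6 kg.
Tool frame: the origin (TCP) lies at the centre of the arm's flange, where the gripper is bolted on; the fingertips stand 173 mm ahead of it and the grasp point (between the pads) lies 155 mm ahead of it; z points along the fingers, y is the line along which they close (so a half turn about z gives the same grasp; the last joint's range is limited). The gripper opens to 85 mm and grips with 20 to 120 N. Pads are 22 mm wide; open, the fingers measure 114 mm over their backs; the gripper's body (76 mm by 85 mm) begins 54 mm behind the grasp point. The pads swing forward as they close: fully open they stand 13 mm farther back than shut.
Start: joints at [1.39, 0.255, 0.108, 0, -1.424, -0.285], TCP at [246.999, 491.411, 404.683] pointing down, gripper open.
Joint ranges: [-2.95, 2.95], [-1.21, 1.97], [-1.09, 1.5], [-2.87, 1.71], [-2.94, -0.07], [-3.05, 3.05]. Speed limits (rad/s): [2.57, 2.57, 3.14, 3.14, 3.14, 3.14].

## Interface

Orientations are given as a rotation vector (axis times angle).
In Python, from plant import arm gives the robot as it stands.
- The arm moves only by the shell command python3 -m inch 'ROWS' [FORCE]. ROWS is JSON, a list of rows, each a list of 3 entries, a list of its own where there are three numbers: the shift along the tool's x, y, z in mm, then the turn, a rotation vector about the tool's x, y, z in rad, then the opening, from 0 (shut) to 1 (fully open). A call has 1 to 10 rows; each row is the pose to reach, as a shift and turn from the pose commanded when the call began, along the tool's axes at that moment; what a row does not reach only later rows make up. A row lasts 1/10 s, in which the tool goes at most 50 mm and 8.59 degrees, less where a joint would pass 70% of its speed; a pose out of reach is approached as far as the arm can. A call with a gripper value outside its range is refused whole. The fingers move at their own pace and stop on an object; FORCE is the grip in N (left out, the last holds). Time passes only in rows, so rows that repeat a pose let the fingers close. It gives the time, the measured TCP pose, the force, the opening and the grip force at its end, in the units of the state.
- arm.read_state(): the state, without advancing time (a new reading comes with each control period).
- arm.read_camera(name): name is "scene" or "side" or "wrist"; returns a dict with "image" (420x560x3 uint8, red, green, blue), "fx", "fy", "cx", "cy" (pixels), "pose" (4x4, takes a point from camera to world coordinates). Camera axes: x right, y down, z forward; pixel columns grow to the right and rows downward; lengths in mm; the calibration is good to about 2 mm. A picture is of the moment at which its call begins. There is no depth.
- arm.sign_off(): hands the job in; it is judged then, once.
Trained networks look in a picture, given as the dict that the camera call returned (one of the last four; its "shot" number tells which), for a name from the list of things; names that differ only in an ending like _2 or _b are one class to them, and where a whole thing is asked for, a point or a joint stands for the part that bears it (a point fixed in the world has none). Each returns a list of dicts, best first, with "score" (0 to 1); they miss things now and then, are a little off and sometimes report something else, mostly with a low value. They report only what shows in the picture. A call takes as long as a camera call. They do not tell look-alikes from the thing itself.
- arm.boxes_of(picture, target): "bbox" ([centre column, centre row, width, height] in pixels, round what is visible of it).
- arm.regions_of(picture, target): "pixels" (420x560 bool, what is visible of it) and "bbox" ([centre column, centre row, width, height] in pixels, round what is visible of it).
The state is a dict: "t": time; "joints": joint angles; "dq": joint speeds; "joint_efforts": joint torques, N m; "tcp_pos": TCP position; "orientation": TCP orientation; "wrist_force": force on the tool from outside, world axes, zero at the start; "moment": the same for the moment, N m; "gripper_width": finger opening in mm; "grasp_force": force on a finger pad.
Only numpy, scipy, OpenCV 4.12 (cv2) and the standard library are available. Lean on these libraries where they do the work, as an engineer would, in place of code of your own. Each camera call takes 0.05 s, during which the arm holds its last target. There are 200 camera calls.

## Task

Clamp the small painted wooden panel in the holding jig: lift the red release bar on the carriage and keep it up while you slide the carriage towards the wooden end fence, until its sprung cork pad has pushed the panel home against the fence and presses on it with about 10 newtons. Then let go, so that the bar drops fully into the nearest notch and the panel stays clamped. Press gently (never more than 20 newtons on the panel) and leave the brush pot, the paint jar and the tape roll where they are.

Things in the scene. Friction and masses are not known exactly. Their poses are not given: they have to be found in the camera images.
- jig: Plywood holding jig, fixed on the table, 200 (x) by 500 (y) by 18 mm; origin at the centre of its underside. +y runs along the slide, from the carriage to the fence. Two wooden runners (top 36 mm above the table) carry the panel; between them lies a steel rack: an open parking slot at the carriage's end, then a notch every 8 mm from y = -84 mm to y = +44 mm.
- fence_near (a point): Point on the jig 135 mm along +y from its origin, 36 mm above the table. The wooden end fence (180 mm wide along x, 20 mm thick, top 72 mm above the table) is locked across the jig with its inner face 0 to 60 mm beyond (+y of) this point: this offset differs each time and is not measured.
- carriage: Aluminium carriage on the jig's y (own friction about 0.6 N plus slight damping); block 100 (x) by 64 (y) by 30 mm high; origin at the middle of its underside, over the bar's tooth, 38 mm above the table, axes as the jig's. It starts in the parking slot, where it can shift; only with the bar lifted does it pass over the notches. In a notch the tooth blocks it both ways.
- pad_rest (a point): Middle of the cork pad's face when uncompressed, 68 mm +y of the carriage's origin; moves with the carriage, not with the pad. The pad (100 mm wide, 22 mm high, rods with yellow sleeves) is sprung: 0.7 N per mm, 24 mm of travel, then solid; 10 N is 14 mm. When the bar is let go the loaded pad may push the carriage back by up to 8 mm (5 to 6 N less), which is fine.
- release_bar (a joint): Height of the release bar above its seat, m: 0 = tooth fully down in a notch; lifted by more than 8 mm the tooth is clear of the rack; 18 mm is its upper stop. A spring pulls it down with about 8 to 11 N with its weight.
- bar_grip (a point): Centre of the red grip of the release bar, a box 90 mm along the jig's x, 18 mm along its y, 22 mm high, on two thin rods 34 mm either side of the middle. It is 62 mm above the carriage's underside when down (100 mm above the table), with 21 mm free below it. Pinch it from above, fingers closing along the jig's y; pulled sideways, it takes the carriage along.
- panel: Loose small painting on a wooden panel (green, yellow and white face up), 170 mm (x) by 120 mm (y) by 18 mm thick, 0.2 to 0.35 kg, origin at the centre of its underside. It lies on the runners between pad and fence, with its y axis roughly along the jig's, not touching either; the gaps vary. It slides on the runners with 1 to 3 N.
- brush_pot: White pot with five brushes, 76 mm wide, pot 90 mm and brushes about 200 mm high; origin under its centre. A bystander.
- paint_jar: Yellow-lidded paint jar, 60 mm wide, 70 mm high; origin under its centre. A bystander.
- tape_roll: Roll of masking tape, lying, 100 mm wide, 24 mm high; origin under its centre. A bystander.
Not all that is in view belongs to the job. Leave any black or blue look-alike of the panel alone.

How it is judged:
By the outcome, as a careful person would: the job done as asked, in the order asked, and still so for the second after the job is handed in, with the robot touching nothing.
It also fails if it takes over 38 s, if anything falls off the work surface, if the arm or the gripper's body presses on something with over 40 N, if the wrist force passes 120 N, or if a joint passes its speed limit or range.

## Working session

There is one attempt and no reset: what is moved stays moved. The work goes in short steps, Python scripts to look and compute and a shell command to move; the robot and the scene stay as the last step left them, time stands still between calls to the robot, and variables do not carry over. Pictures are saved under pics/ and viewed, at most 10 in all, crops included, and the job is handed in when it is done.

```bash
ls; mkdir -p pics
cat > h.py <<'E'
import numpy as np, cv2
from plant import arm
from scipy.spatial.transform import Rotation as R
def save(c,n): cv2.imwrite(f'pics/{n}.png',c['image'][:,:,::-1])
def ray(c,u,v):
    P=np.array(c['pose']); d=P[:3,:3]@np.array([(u-c['cx'])/c['fx'],(v-c['cy'])/c['fy'],1.]); return P[:3,3],d/np.linalg.norm(d)
def onz(c,u,v,z):
    o,d=ray(c,u,v); return o+d*(z-o[2])/d[2]
def tri(rays):
    A=np.zeros((3,3));b=np.zeros(3)
    for o,d in rays:
        M=np.eye(3)-np.outer(d,d);A+=M;b+=M@o
    p=np.linalg.solve(A,b); return p,[float(np.linalg.norm(np.cross(p-o,d))) for o,d in rays]
def proj(c,p):
    P=np.array(c['pose']);q=P[:3,:3].T@(np.array(p,float)-P[:3,3]);return c['fx']*q[0]/q[2]+c['cx'],c['fy']*q[1]/q[2]+c['cy']
E
python3 - <<'E'
from h import *
s=arm.read_state();print({k:np.round(v,3) for k,v in s.items()})
ims=[]
for n in ['scene','side','wrist']:
    c=arm.read_camera(n);ims.append(c['image']);print(n,np.round(c['pose'],3).tolist(),c['fx'])
    for t in ['bar_grip','carriage','panel','jig','fence_near','brush_pot','paint_jar','tape_roll']:
        try:
            print(t,[(round(r['score'],2),np.round(r['bbox']).tolist()) for r in arm.boxes_of(c,t)[:3]])
        except Exception as e: print(t,e)
    save(c,n+'0')
E
```

```text
pics
{'t': np.float64(0.0), 'joints': array([ 1.39 ,  0.256,  0.107, -0.   , -1.424, -0.285]), 'dq': array([ 0.001,  0.001,  0.001, -0.001, -0.001,  0.001]), 'joint_efforts': array([-0.0000e+00, -3.8663e+01,  2.3794e+01,  5.3650e+00, -6.0000e-03,
       -0.0000e+00]), 'tcp_pos': array([246.907, 491.276, 403.799]), 'orientation': array([ 3.055e+00, -7.250e-01, -1.000e-03]), 'wrist_force': array([-0.726, -0.701,  0.77 ]), 'moment': array([-0.053,  0.023, -0.062]), 'grasp_force': np.float64(0.0), 'gripper_width': np.float64(85.641)}
scene [[-0.318, 0.707, -0.632, 1358.791], [0.948, 0.251, -0.197, 292.864], [0.019, -0.661, -0.75, 1021.528], [0.0, 0.0, 0.0, 1.0]] 505.4637576415461
bar_grip [(0.54, [231.0, 178.0, 26.0, 32.0])]
carriage [(0.67, [240.0, 193.0, 55.0, 52.0])]
panel [(0.9, [426.0, 277.0, 70.0, 74.0]), (0.71, [176.0, 150.0, 48.0, 44.0]), (0.61, [429.0, 202.0, 75.0, 56.0])]
jig [(0.78, [270.0, 227.0, 197.0, 135.0])]
fence_near [(0.79, [270.0, 228.0, 198.0, 129.0])]
brush_pot [(0.64, [303.0, 271.0, 44.0, 84.0])]
paint_jar [(0.61, [237.0, 256.0, 26.0, 32.0])]
tape_roll [(0.8, [182.
[... 224 characters left out ...]
[301.0, 251.0, 66.0, 49.0])]
carriage [(0.59, [300.0, 251.0, 67.0, 49.0])]
panel [(0.65, [195.0, 153.0, 60.0, 42.0]), (0.61, [129.0, 203.0, 56.0, 46.0]), (0.55, [268.0, 212.0, 70.0, 59.0])]
jig [(0.94, [284.0, 244.0, 152.0, 170.0])]
fence_near [(0.87, [285.0, 244.0, 157.0, 166.0])]
brush_pot [(0.66, [291.0, 145.0, 32.0, 68.0])]
paint_jar [(0.73, [321.0, 202.0, 25.0, 33.0])]
tape_roll [(0.94, [362.0, 246.0, 34.0, 37.0])]
wrist [[-0.448, -0.862, -0.237, 307.543], [-0.894, 0.432, 0.119, 460.754], [-0.001, 0.265, -0.964, 373.146], [0.0, 0.0, 0.0, 1.0]] 359.8889069556427
bar_grip []
carriage []
panel [(0.73, [331.0, 73.0, 216.0, 146.0])]
jig []
fence_near []
brush_pot []
paint_jar []
tape_roll []
```

Run:
```python
import cv2
a=cv2.imread('pics/scene0.png')[120:340,140:480];b=cv2.imread('pics/side0.png')[100:340,160:400]
cv2.imwrite('pics/a0.png',cv2.resize(a,None,fx=2.3,fy=2.3,interpolation=cv2.INTER_CUBIC));cv2.imwrite('pics/b0.png',cv2.resize(b,None,fx=2.5,fy=2.5,interpolation=cv2.INTER_CUBIC))
```

```text
(no output)
```

View pics/a0.png

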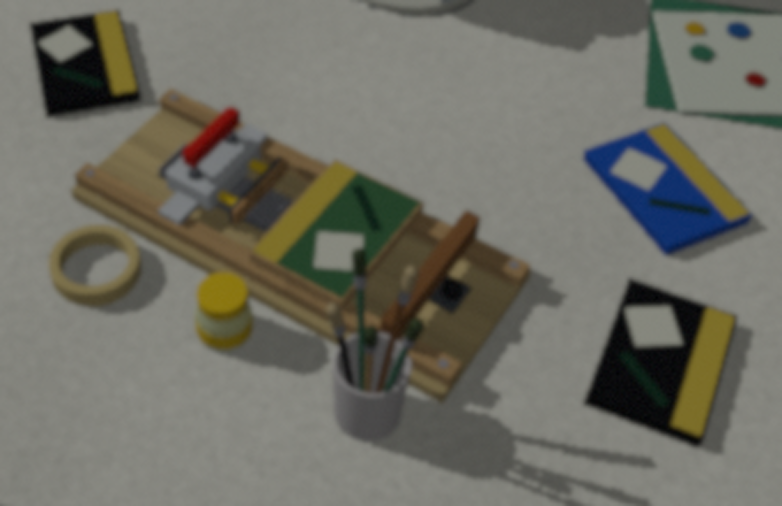

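View pics/b0.png

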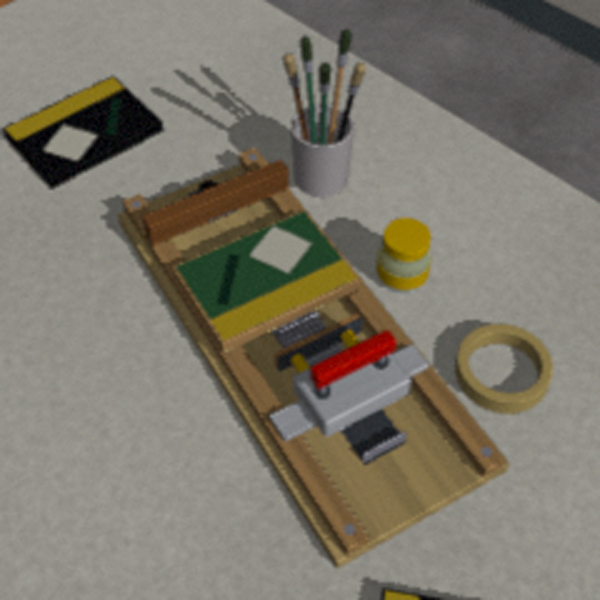

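The scene shows the true panel (green, yellow and white) on the jig, with the carriage and red grip at around (231,178) in scene and (302,245) in side. The fence is past the panel, and the pot and jar stand beside the jig. Next I fit the grip as a box to both red silhouettes, and the jig direction from its corners.

```bash
cat >> h.py <<'E'
from scipy.optimize import minimize
def redmask(c):
    h=cv2.cvtColor(c['image'],cv2.COLOR_RGB2HSV);m=(((h[...,0]<6)|(h[...,0]>172))&(h[...,1]>170)&(h[...,2]>60)).astype(np.uint8)
    n,l,st,_=cv2.connectedComponentsWithStats(m); 
    return (l==1+np.argmax(st[1:,4])).astype(np.uint8)
def boxmask(c,x,y,z,yaw,dims,S=4):
    Rz=R.from_euler('z',yaw).as_matrix();k=np.array([[a,b,d] for a in(-.5,.5) for b in(-.5,.5) for d in(-.5,.5)])*dims
    p=np.array([proj(c,Rz@q+[x,y,z]) for q in k]);m=np.zeros((420*S,560*S),np.uint8)
    cv2.fillConvexPoly(m,cv2.convexHull(np.round((p+.5)*S).astype(np.int32)),1);return m
def fitgrip(cams,x0,S=4):
    ms=[cv2.resize(redmask(c),None,fx=S,fy=S,interpolation=cv2.INTER_NEAREST) for c in cams]
    def f(v):
        e=0
        for c,m in zip(cams,ms):
            b=boxmask(c,v[0],v[1],v[2],v[3]/100,[90,18,22],S);e+=1-(b&m).sum()/max(1,(b|m).sum())
        return e
    sim=np.vstack([x0]+[np.array(x0)+d for d in np.diag([6,6,6,6.])])
    r=minimize(f,x0,method='Nelder-Mead',options=dict(initial_simplex=sim,maxiter=150));return r.x,r.fun
E
cat > m.py <<'E'
from h import *
A=arm.read_camera('scene');B=arm.read_camera('side')
ce=[]
for c in(A,B):
    v,u=np.nonzero(redmask(c));ce.append((u.mean(),v.mean()));print('red',u.mean(),v.mean(),len(u))
p,e=tri([ray(c,*q) for c,q in zip((A,B),ce)]);print('tri',p,e)
# jig corner estimates
bl=onz(B,296,324,18);br=onz(B,362.8,286.8,18);fr=onz(A,332.6,290,18);fl=onz(A,370.4,237.4,18);nl=onz(A,172.6,200,18)
for n,q in zip(('bl','br','fr','fl','A-near-right'),(bl,br,fr,fl,nl)):print(n,q)
d=(fr+fl-bl-br)/2;yaw=np.arctan2(d[1],d[0])-np.pi/2;print('len',np.linalg.norm(d),'jig yaw',yaw,'width',np.linalg.norm(bl-br),np.linalg.norm(fr-fl), 'cen',(bl+br+fr+fl)/4)
print(fitgrip((A,B),[*p,yaw*100]))
E
python3 m.py
```

```text
red 231.25128205128206 178.77948717948718 195
red 300.6548387096774 243.17741935483872 310
tri [512.86237164 -97.58342002  99.10766938] [0.027684305436893323, 0.02768430543682928]
bl [ 384.91856453 -205.57212088   18.        ]
br [ 568.05073396 -257.16591706   18.        ]
fr [700.33852967 228.52451501  18.        ]
fl [515.64532264 280.41026607  18.        ]
A-near-right [ 566.40758887 -249.90494096   18.        ]
len 503.32015723586215 jig yaw -0.26434758877122255 width 190.2611659937846 191.84293546010164 cen [542.2382877   11.54918578  18.        ]
(array([513.32341403, -96.6385309 ,  98.09657673, -20.24522452]), np.float64(0.6679950109097459))
```

```bash
python3 -m inch '[[[45,36,0],[0,0,0],1],[[90,73,0],[0,0,0],1],[[135,109,0],[0,0,0],1],[[180,146,0],[0,0,0],1],[[225,182,0],[0,0,0],1],[[270,218,0],[0,0,0],1],[[315,255,0],[0,0,0],1],[[350,283,0],[0,0,0],1],[[385,311,0],[0,0,0],1],[[420,340,0],[0,0,0],1]]' && python3 -m inch '[[[37,30,15],[0,0,-0.05],1],[[74,60,30],[0,0,-0.1],1],[[82,66,45],[0,0,-0.15],1],[[82,66,60],[0,0,-0.199],1],[[82,66,60],[0,0,-0.199],1]]'
cat > g.py <<'E'
from h import *
s=arm.read_state();print(s['t'],s['tcp_pos'],s['orientation'],s['wrist_force'])
W=arm.read_camera('wrist');save(W,'w1')
m=redmask(W);v,u=np.nonzero(m);print('red',u.mean(),v.mean(),len(u),cv2.minAreaRect(np.c_[u,v].astype(np.float32)))
print('onz100',onz(W,u.mean(),v.mean(),100))
A=arm.read_camera('scene');B=arm.read_camera('side')
print('fit W', fitgrip((W,),[513,-97,100,-27]))
E
python3 g.py
```

```text
t: 2.45
tcp_pos: [453.4, 33.8, 405.1]
orientation: [-3.056, 0.724, -0.001]
wrist_force: [1.6, 1.1, 0.6]
gripper_width: 85.2
grasp_force: 0.0
t: 2.95
tcp_pos: [496.2, -60.6, 342.5]
orientation: [3.113, -0.42, -0.007]
wrist_force: [0.1, 0.5, 0.1]
gripper_width: 85.7
grasp_force: 0.0
2.95 [496.15206883 -60.55174536 342.51780303] [ 3.11274025 -0.41968874 -0.0071477 ] [0.10276056 0.54667898 0.09381334]
red 335.7248381400824 168.46998234255443 3398 ((335.43988037109375, 168.43905639648438), (24.22371482849121, 147.66864013671875), 2.2369790077209473)
onz100 [513.80126382 -99.72716977 100.        ]
fit W (array([ 502.19177299, -105.19649951,   38.77686932,  -26.06691998]), np.float64(0.27837730766183344))
```

View pics/w1.png

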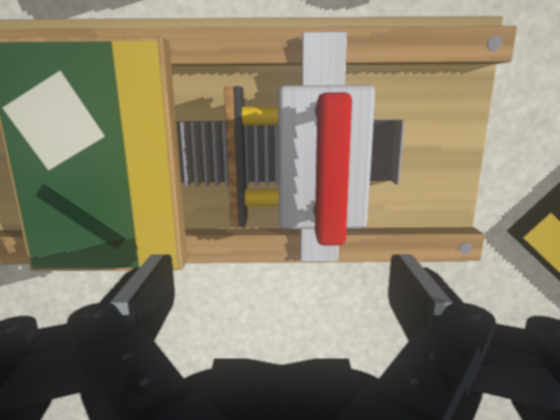

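The picture shows the grip at (335,168), upright between the two finger lines. The pad is at column 235, the panel edge is at column 178, and the rails run nearly level. I now compute the precise yaw and the remaining offset.

```bash
cat > k.py <<'E'
from h import *
W=arm.read_camera('wrist');s=arm.read_state()
m=redmask(W);v,u=np.nonzero(m)
# long axis: row-wise mid column
rows=np.arange(v.min()+12,v.max()-12);mid=[u[v==r].mean() for r in rows];k=np.polyfit(rows,mid,1)
a=onz(W,np.polyval(k,v.min()),v.min(),106);b=onz(W,np.polyval(k,v.max()),v.max(),106);d=b-a
print('grip axis yaw',(np.arctan2(d[1],d[0])),'len',np.linalg.norm(d),'mid',(a+b)/2)
for q in [((180,66),(495,62)),((190,229),(480,232))]:
    a,b=(onz(W,*t,36) for t in q);d=a-b;print('rail yaw',np.arctan2(d[1],d[0])-np.pi/2,a,b)
Rt=R.from_rotvec(s['orientation']).as_matrix();print('tool y ang', np.arctan2(-Rt[1,1],-Rt[0,1])-np.pi/2)
t=np.array([513.5,-98.5,257]);print('shift',Rt.T@(t-s['tcp_pos']))
E
python3 k.py
```

```text
grip axis yaw 2.877827286558319 len 86.66699244590971 mid [513.0217399  -98.32674227 106.        ]
rail yaw -0.25456610993850126 [604.86896603 -13.17784726  36.        ] [ 547.23071864 -234.68327012   36.        ]
rail yaw -0.2772080872871796 [483.65527559  21.06110098  36.        ] [ 418.45433323 -208.08883674   36.        ]
tool y ang -0.26684999795473296
shift [26.0967743  33.22220659 88.90458929]
```

```bash
python3 -m inch '[[[26,33,15],[0,0,0],1],[[26,33,35],[0,0,0],1],[[26,33,50],[0,0,0],1],[[26,33,50],[0,0,0],1]]'; python3 k.py
```

```text
t: 3.55
tcp_pos: [512.6, -98.4, 293.6]
orientation: [3.113, -0.418, -0.004]
wrist_force: [-0.7, 0.2, 0.6]
gripper_width: 85.6
grasp_force: 0.0
grip axis yaw 2.865074663463247 len 47.75442764067741 mid [ 531.84524968 -103.08084764  106.        ]
rail yaw -0.25447692475097594 [611.45764191 -63.94111734  36.        ] [ 564.70045497 -243.69609514   36.        ]
rail yaw -0.2774374703070166 [513.0057353  -36.01869955  36.        ] [ 459.94939831 -222.32382937   36.        ]
tool y ang -0.26652610488891226
shift [4.74385423e-01 2.87557219e-02 3.79742221e+01]
```

```bash
python3 -m inch '[[[0,0,15],[0,0,0],1],[[0,0,30],[0,0,0],1],[[0,0,37],[0,0,0],0.8],[[0,0,37],[0,0,0],0.4],[[0,0,37],[0,0,0],0.1],[[0,0,37],[0,0,0],0.1],[[0,0,37],[0,0,0],0.1],[[0,0,37],[0,0,0],0.1]]' 50
python3 - <<'E'
from h import *
s=arm.read_state();print(s['tcp_pos'],s['wrist_force'],s['gripper_width'],s['grasp_force'])
save(arm.read_camera('side'),'s2')
E
```

```text
t: 4.4
tcp_pos: [513.5, -98.6, 258.8]
orientation: [3.114, -0.417, 0.003]
wrist_force: [-2.0, 0.2, 5.8]
gripper_width: 16.8
grasp_force: 51.5
[513.4521056  -98.62789797 258.81008249] [-2.02380776  0.20189263  5.84018491] 16.818460880428095 51.532647013664246
```

```bash
python3 -m inch '[[[0,0,-5],[0,0,0],0.1],[[0,0,-10],[0,0,0],0.1],[[0,0,-14],[0,0,0],0.1],[[0,0,-14],[0,0,0],0.1],[[0,0,-14],[0,0,0],0.1]]' 60
python3 - <<'E'
from h import *
s=arm.read_state();print(s['tcp_pos'],s['wrist_force'],s['gripper_width'],s['grasp_force'])
c=arm.read_camera('side');cv2.imwrite('pics/s3.png',cv2.resize(c['image'][100:340,180:420,::-1],None,fx=2.5,fy=2.5,interpolation=cv2.INTER_CUBIC))
c=arm.read_camera('wrist');save(c,'w3')
E
```

```text
t: 4.95
tcp_pos: [513.6, -98.6, 270.6]
orientation: [-3.113, 0.418, -0.001]
wrist_force: [6.9, -2.4, -10.4]
gripper_width: 17.2
grasp_force: 58.7
[513.56016868 -98.62406786 270.58992589] [  6.91510228  -2.43953563 -10.39333789] 17.20644774851647 58.66916120052338
```

View pics/s3.png

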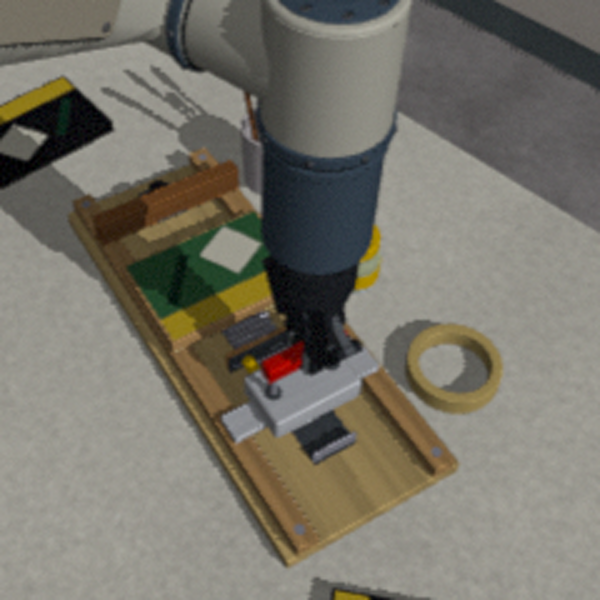

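View pics/w3.png

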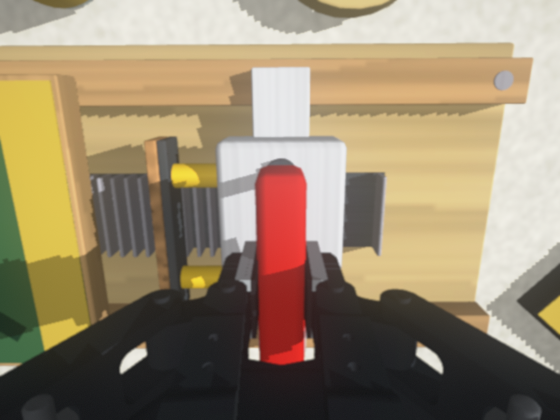

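The bar is lifted: the grip is pinched at columns 258–305, the pull is about 10 N, and it rose about 12 mm. The pad's front edge is at column ~147. Next I estimate the fence, panel and pad positions along the slide.

Run:
```python
from h import *
B=arm.read_camera('side');W=arm.read_camera('wrist');d=np.array([.263,.965,0]);g=np.array([513.5,-98.6,0])
f=lambda c,u,v,z:round(float((onz(c,u,v,z)-g)@d),1)
q=lambda x,y:(x/2.5+180,y/2.5+100)
print('fence top inner',[f(B,*q(*p),72) for p in((97,213),(238,168))])
print('fence foot inner',[f(B,*q(*p),36) for p in((100,238),(240,192))])
print('panel near edge top',[f(B,*q(*p),54) for p in((170,340),)],'far', [f(B,*q(*p),54) for p in((128,264),(240,216))])
print('panel near wrist',[f(W,u,v,54) for u,v in((72,78),(95,320))])
print('pad face wrist',[(z,[f(W,u,v,z) for u,v in((148,140),(150,295))]) for z in(50,55,60,64)])
print('carr edge',f(W,345,200,68),f(W,219,200,68))
print('px/mm pad',[proj(W,onz(W,148,200,60)+d)[0]-148])
print('jig centre',(np.array([542.2,11.5,0])-g)@d)
```

```text
fence top inner [294.8, 277.0]
fence foot inner [289.9, 272.3]
panel near edge top [111.9] far [224.9, 224.7]
panel near wrist [101.8, 109.1]
pad face wrist [(50, [69.1, 76.8]), (55, [67.3, 74.8]), (60, [65.4, 72.7]), (64, [64.0, 71.1])]
carr edge -31.8 30.3
px/mm pad [np.float64(-1.9361872849864596)]
jig centre 113.7946
```

```bash
python3 -m inch '[[[0,-2,-1],[0,0,0],0.1],[[0,-6,-1],[0,0,0],0.1],[[0,-11,-1],[0,0,0],0.1],[[0,-16,-1],[0,0,0],0.1],[[0,-21,-1],[0,0,0],0.1],[[0,-26,-1],[0,0,0],0.1],[[0,-30,-1],[0,0,0],0.1],[[0,-33,-1],[0,0,0],0.1],[[0,-35,-1],[0,0,0],0.1],[[0,-35,-1],[0,0,0],0.1]]'
cat > w.py <<'E'
from h import *
import sys
s=arm.read_state();d=np.array([.263,.965,0]);x=np.array([.965,-.263,0])
W=arm.read_camera('wrist');save(W,sys.argv[1])
print('t',s['t'],'travel',(s['tcp_pos']-[513.5,-98.6,0])@d,'lat',(s['tcp_pos']-[513.5,-98.6,0])@x,'z',s['tcp_pos'][2],'Fd',s['wrist_force']@d,'Fx',s['wrist_force']@x,'Fz',s['wrist_force'][2],s['gripper_width'])
g=cv2.cvtColor(W['image'],cv2.COLOR_RGB2HSV)
# column profile between sleeves: rows 205-255
p=W['image'][200:250,60:225].mean(0).mean(1);print(np.round(p[::3]).astype(int).tolist())
y=(abs(g[140:300,120:225,0].astype(int)-24)<6)&(g[140:300,120:225,1]>190)&(g[140:300,120:225,2]>100)
print('yellow cols',np.nonzero(y.sum(0)>8)[0][[0,-1]]+120)
E
python3 w.py w4
```

```text
t: 6.15
tcp_pos: [522.8, -64.6, 271.3]
orientation: [-3.113, 0.418, 0.0]
wrist_force: [6.2, -1.9, -9.8]
gripper_width: 16.9
grasp_force: 58.8
t 6.15 travel 35.27029976370623 lat 0.03150703021735879 z 271.3423823462951 Fd -0.19924432374296486 Fx 6.456552400081758 Fz -9.80581752625589 16.94658803003392
[96, 95, 95, 95, 95, 95, 95, 109, 137, 163, 168, 168, 168, 168, 168, 167, 160, 141, 121, 116, 116, 116, 116, 116, 116, 115, 110, 109, 102, 84, 78, 84, 96, 97, 90, 75, 68, 65, 57, 58, 67, 58, 78, 107, 88, 80, 77, 103, 99, 83, 78, 92, 110, 104, 159]
yellow cols [177 205]
```

```bash
python3 -m inch '[[[0,-2,0],[0,0,0],0.1],[[0,-5,0],[0,0,0],0.1],[[0,-9,0],[0,0,0],0.1],[[0,-14,0],[0,0,0],0.1],[[0,-19,0],[0,0,0],0.1],[[0,-24,0],[0,0,0],0.1],[[0,-29,0],[0,0,0],0.1],[[0,-34,0],[0,0,0],0.1],[[0,-38,0],[0,0,0],0.1],[[0,-40,0],[0,0,0],0.1]]'; python3 w.py w5
python3 - <<'E'
from h import *
B=arm.read_camera('side')
a=cv2.resize(cv2.imread('pics/w5.png'),(480,360));b=cv2.resize(B['image'][120:280,190:350,::-1],(320,320),interpolation=cv2.INTER_CUBIC)
o=np.zeros((360,800,3),np.uint8);o[:,:480]=a;o[:320,480:]=b;cv2.imwrite('pics/c5.png',o)
E
```

```text
t: 7.2
tcp_pos: [533.1, -26.6, 271.2]
orientation: [3.113, -0.418, -0.002]
wrist_force: [4.5, -4.4, -11.0]
gripper_width: 16.9
grasp_force: 58.9
t 7.2 travel 74.65989259238953 lat -0.05588169477081806 z 271.2249364381163 Fd -3.0980381924006672 Fx 5.533086805999614 Fz -11.023322969950438 16.929930119826572
[123, 118, 114, 108, 103, 95, 95, 95, 94, 94, 94, 94, 94, 110, 140, 164, 158, 140, 123, 116, 115, 115, 115, 115, 115, 115, 115, 115, 115, 115, 115, 114, 108, 98, 97, 97, 89, 73, 69, 65, 58, 69, 59, 65, 80, 76, 90, 107, 85, 79, 80, 110, 93, 103, 158]
yellow cols [188 204]
```

View pics/c5.png

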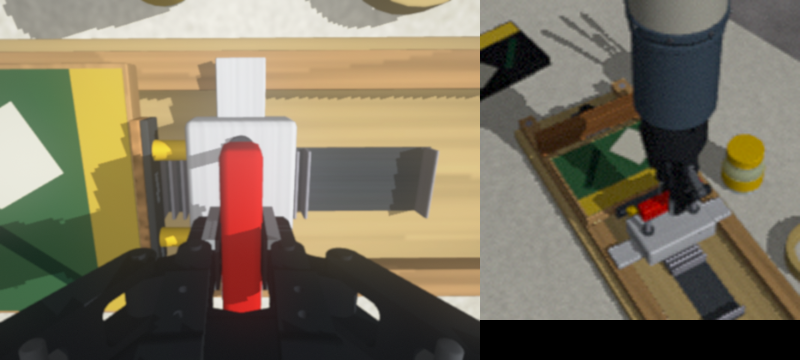

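The pad now touches the panel and pushes it: the sleeve edge moved from column 177 to 188 and Fd is about −3 N. The panel is straight and still short of the fence, so I continue slowly.

```bash
python3 -m inch '[[[0,-1,0],[0,0,0],0.1],[[0,-3,0],[0,0,0],0.1],[[0,-5,0],[0,0,0],0.1],[[0,-7,0],[0,0,0],0.1],[[0,-9,0],[0,0,0],0.1],[[0,-11,0],[0,0,0],0.1],[[0,-13,0],[0,0,0],0.1],[[0,-14,0],[0,0,0],0.1],[[0,-15,0],[0,0,0],0.1],[[0,-15,0],[0,0,0],0.1]]'; python3 w.py w6
```

```text
t: 8.3
tcp_pos: [537.0, -12.3, 271.1]
orientation: [3.112, -0.418, -0.002]
wrist_force: [4.4, -4.4, -9.6]
gripper_width: 16.9
grasp_force: 58.9
t 8.3 travel 89.45470542813212 lat -0.06928418916591994 z 271.1368143717518 Fd -3.0710527193526174 Fx 5.445480298887524 Fz -9.641133295076646 16.947094744347798
[123, 118, 114, 109, 103, 95, 95, 95, 94, 94, 94, 94, 94, 112, 141, 165, 163, 146, 123, 115, 115, 115, 115, 115, 115, 115, 115, 115, 115, 114, 115, 114, 107, 98, 97, 97, 88, 73, 68, 65, 57, 67, 59, 66, 78, 80, 107, 91, 81, 76, 100, 103, 84, 101, 159]
yellow cols [180 201]
```

```bash
python3 -m inch '[[[0,-1,0],[0,0,0],0.1],[[0,-2,0],[0,0,0],0.1],[[0,-3,0],[0,0,0],0.1],[[0,-4,0],[0,0,0],0.1],[[0,-5,0],[0,0,0],0.1],[[0,-6,0],[0,0,0],0.1],[[0,-7,0],[0,0,0],0.1],[[0,-8,0],[0,0,0],0.1],[[0,-8,0],[0,0,0],0.1]]'; python3 w.py w7
```

```text
t: 9.25
tcp_pos: [539.0, -4.9, 271.1]
orientation: [3.112, -0.418, -0.003]
wrist_force: [5.3, -5.0, -10.6]
gripper_width: 17.0
grasp_force: 58.9
t 9.25 travel 97.14548857237855 lat -0.08321554579425339 z 271.1296000468173 Fd -3.409772823342207 Fx 6.442024743566795 Fz -10.636689440415424 17.008540178573824
[131, 126, 121, 117, 111, 107, 99, 95, 94, 94, 94, 94, 94, 93, 97, 124, 149, 142, 123, 115, 114, 115, 115, 115, 115, 115, 115, 115, 115, 114, 115, 115, 115, 112, 104, 97, 98, 96, 82, 70, 69, 62, 66, 62, 57, 82, 107, 86, 80, 78, 108, 95, 83, 101, 159]
yellow cols [192 203]
```

```bash
cat > pad.py <<'E'
import cv2,sys,numpy as np
b=cv2.imread('pics/w4.png');T=b[136:200,143:182]
for n in sys.argv[1:]:
    r=cv2.matchTemplate(cv2.imread(f'pics/{n}.png')[130:206,120:225],T,cv2.TM_CCOEFF_NORMED);_,m,_,(x,y)=cv2.minMaxLoc(r);print(n,'pad shift px',x-23,'->mm',(x-23)/1.94,'score',round(m,2),y)
E
python3 pad.py w3 w4 w5 w6 w7
python3 - <<'E'
import cv2,numpy as np
o=np.vstack([cv2.resize(cv2.imread(f'pics/{n}.png')[130:210,20:290],(800,190)) for n in('w4','w6','w7')]);cv2.imwrite('pics/c7.png',o)
E
```

```text
w3 pad shift px 0 ->mm 0.0 score 0.96 6
w4 pad shift px 0 ->mm 0.0 score 1.0 6
w5 pad shift px 6 ->mm 3.0927835051546393 score 0.95 6
w6 pad shift px 6 ->mm 3.0927835051546393 score 0.95 6
w7 pad shift px 11 ->mm 5.670103092783505 score 0.93 6
```

View pics/c7.png

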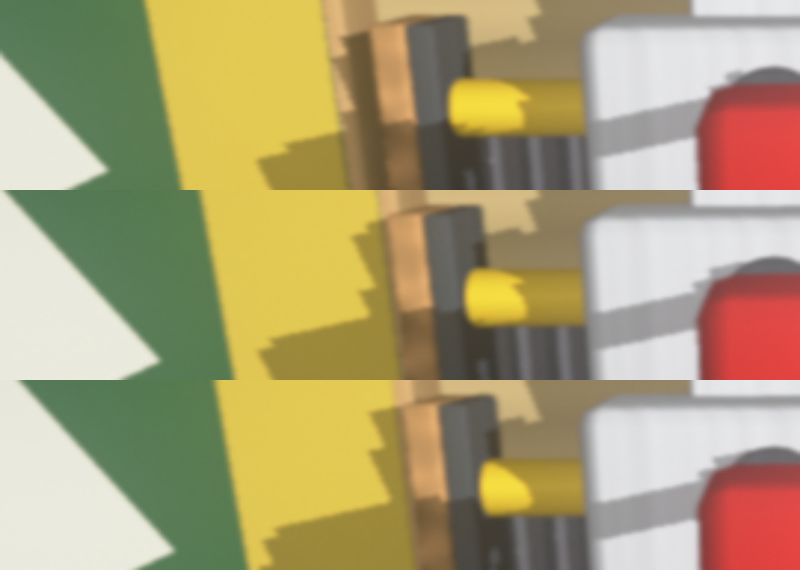

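The cork strip has moved 11 px (5.7 mm compressed, about 4 N) after holding steady at 3.1 mm while sliding, so the panel has just reached the fence. Another 9 mm gives about 15 mm.

```bash
python3 -m inch '[[[0,-1,0],[0,0,0],0.1],[[0,-2,0],[0,0,0],0.1],[[0,-3,0],[0,0,0],0.1],[[0,-4,0],[0,0,0],0.1],[[0,-5,0],[0,0,0],0.1],[[0,-6,0],[0,0,0],0.1],[[0,-7,0],[0,0,0],0.1],[[0,-7,0],[0,0,0],0.1]]'; python3 w.py w8;python3 pad.py w8
```

```text
t: 10.1
tcp_pos: [540.6, 1.0, 271.1]
orientation: [3.11, -0.418, -0.004]
wrist_force: [4.9, -9.3, -10.7]
gripper_width: 17.1
grasp_force: 59.0
t 10.1 travel 103.26561429658022 lat -0.06704416271311331 z 271.0656828809267 Fd -7.647197580498262 Fx 7.18394701128935 Fz -10.721877194384861 17.05546022478212
[147, 143, 138, 133, 128, 123, 118, 114, 109, 103, 95, 94, 94, 94, 93, 92, 88, 80, 81, 99, 113, 114, 114, 114, 114, 114, 114, 114, 114, 114, 114, 115, 115, 115, 115, 115, 114, 110, 101, 97, 98, 92, 75, 70, 69, 72, 61, 58, 79, 110, 88, 80, 78, 111, 158]
yellow cols [203 205]
w8 pad shift px 22 ->mm 11.34020618556701 score 0.85 6
```

```bash
python3 -m inch '[[[0,-1,0],[0,0,0],0.1],[[0,-2,0],[0,0,0],0.1],[[0,-3,0],[0,0,0],0.1],[[0,-4,0],[0,0,0],0.1],[[0,-4,0],[0,0,0],0.1],[[0,-4,0],[0,0,0],0.1]]'; python3 w.py w9;python3 pad.py w9
python3 - <<'E'
from h import *
c=arm.read_camera('side');cv2.imwrite('pics/s9.png',cv2.resize(c['image'][120:300,190:370,::-1],None,fx=3,fy=3,interpolation=cv2.INTER_CUBIC))
E
```

```text
t: 10.75
tcp_pos: [541.5, 4.4, 271.0]
orientation: [3.109, -0.418, -0.004]
wrist_force: [5.4, -11.2, -10.8]
gripper_width: 17.0
grasp_force: 59.0
t 10.75 travel 106.75006330900814 lat -0.03427059533365906 z 271.0243100475528 Fd -9.381929571888938 Fx 8.109223553083018 Fz -10.779281102696835 17.041395451998575
[157, 152, 147, 143, 138, 133, 128, 124, 118, 114, 108, 103, 95, 94, 94, 93, 90, 81, 72, 69, 79, 100, 114, 115, 115, 114, 115, 115, 115, 115, 115, 115, 115, 115, 115, 115, 115, 115, 115, 111, 102, 98, 99, 94, 77, 75, 85, 77, 59, 61, 91, 107, 85, 102, 158]
w9 pad shift px 28 ->mm 14.43298969072165 score 0.83 6Traceback (most recent call last):
  File "w.py", line 10, in <module>
    print('yellow cols',np.nonzero(y.sum(0)>8)[0][[0,-1]]+120)
                        ~~~~~~~~~~~~~~~~~~~~~~~~~^^^^^^^^
IndexError: index 0 is out of bounds for axis 0 with size 0
```

View pics/s9.png

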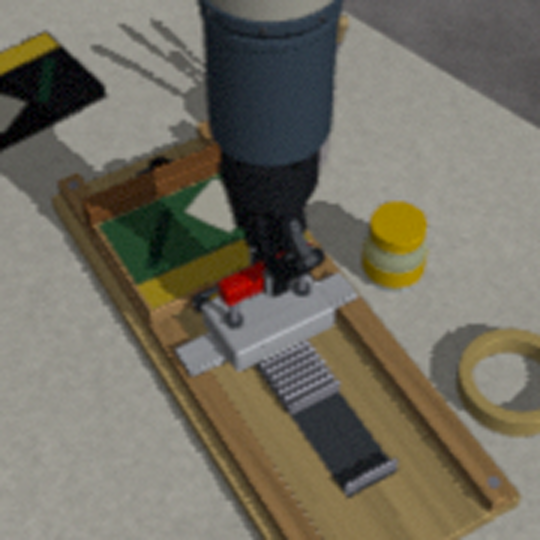

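The panel is against the fence, with 14.4 mm of compression and 9.4 N at the wrist, and the jar and roll are clear. Now I let go.

```bash
python3 -m inch '[[[0,0,0],[0,0,0],0.5],[[0,0,0],[0,0,0],1],[[0,0,0],[0,0,0],1],[[0,0,0],[0,0,0],1],[[0,0,0],[0,0,0],1],[[0,0,-15],[0,0,0],1],[[0,0,-40],[0,0,0],1],[[0,0,-70],[0,0,0],1],[[0,0,-85],[0,0,0],1],[[0,0,-85],[0,0,0],1]]'
python3 - <<'E'
from h import *
s=arm.read_state();d=np.array([.263,.965,0])
W=arm.read_camera('wrist');A=arm.read_camera('scene');B=arm.read_camera('side');save(W,'w10')
ce=[]
for c in(W,B):
    v,u=np.nonzero(redmask(c));ce.append((u.mean(),v.mean(),len(u)))
print(ce);p,e=tri([ray(c,*q[:2]) for c,q in zip((W,B),ce)]);print('grip',p,e,'travel',(p-[513.5,-98.6,0])@d)
b=cv2.resize(B['image'][140:270,200:330,::-1],(400,400),interpolation=cv2.INTER_CUBIC);a=cv2.resize(W['image'][:,:,::-1],(400,300))
o=np.zeros((400,800,3),np.uint8);o[:300,:400]=a;o[:,400:]=b;cv2.imwrite('pics/c10.png',o)
E
```

```text
t: 11.85
tcp_pos: [542.4, 6.7, 360.6]
orientation: [-3.112, 0.417, -0.008]
wrist_force: [-0.5, 0.0, -0.4]
gripper_width: 85.6
grasp_force: 0.0
[(np.float64(293.31260976466456), np.float64(208.6659641728135), 2847), (np.float64(279.20666666666665), np.float64(214.38333333333333), 300)]
grip [ 5.39177776e+02 -2.91301256e-01  9.93846677e+01] [0.45924933108412824, 0.4592493310840435] travel 101.62114933003843
```

View pics/c10.png

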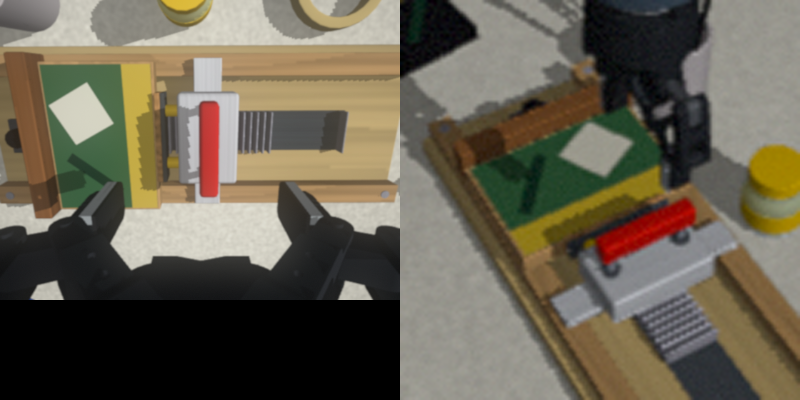

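The grip is back at z 99.4 (99.1 before lifting), so the bar is fully down. The carriage sits at 101.6 mm of travel, on the predicted notch at 101.8, with the pad still loaded by about 9 mm. The panel is flush with the fence and the bystanders stand untouched.

```bash
python3 -c "
from plant import arm
print(arm.sign_off())"
```

```text
the job is handed in; nothing more can be done
None
```

The panel is clamped against the fence and the job is handed in: I pressed it to about 10 N and let go, and the bar dropped fully into a notch about 5 mm back, leaving an estimated 6.5 N on the panel, with the brush pot, jar and tape roll untouched.

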